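# Load two bench scales for the morning cross-check

## Robot

A 7-joint arm with a two-finger parallel gripper is mounted at the origin on the work surface. World frame = base frame: x ahead of the robot, y to its left, z up, the work surface at z = 0. Lengths are in m, angles in rad, forces in N, time in s.
With the tool pointing down it reaches from about 0.425 to 0.925 m from the base axis. Payload 6.8 kg.
Tool frame: the origin (TCP) lies on the centre line of the jaws, within the pads' length; the fingertips stand ahead of it and the grasp point (between the pads) lies 11 mm behind it (r.tcp_to_tips is the z of the fingertips in the tool frame, in m); z points along the fingers, y is the line along which they close (so a half turn about z gives the same grasp; the last joint's range is limited). The gripper opens to 85 mm and grips with 20 to 120 N. Pads are 22 mm wide; open, the fingers measure 114 mm over their backs; the gripper's body (76 mm by 85 mm) begins 54 mm behind the grasp point. The pads swing forward as they close: fully open they stand 13 mm farther back than shut.
Start: joints at [-1.388, 0.477, 0.022, 1.555, -0.011, 1.109, -0.083], TCP at [0.194, 0.647, 0.239] pointing down, gripper open.
Joint ranges: [-2.96, 2.96], [-0.34, 2.1], [-1.41, 1.46], [0.24, 2.44], [-1.37, 4.51], [0.17, 1.92], [-2.96, 2.96]. Speed limits (rad/s): [2.39, 2.39, 3.14, 3.14, 3.14, 3.14, 3.14].

## Interface

Orientations are given as a rotation vector (axis times angle).
In Python, from bench import r, optics gives the robot as it stands.
- The arm moves only by the shell command python3 -m creep 'ROWS' [FORCE]. ROWS is a JSON object whose one key "rows" holds a list of rows, each a list of 7 numbers: the shift along the tool's x, y, z in units of 25 mm (1.0 is 25 mm), then the turn, a rotation vector about the tool's x, y, z in units of 8 degrees (1.0 is 8 degrees), then the finger opening in mm, from 0 to 85.4. A call has 1 to 10 rows; each row is the pose to reach, as a shift and turn from the pose commanded when the call began, along the tool's axes at that moment; what a row does not reach only later rows make up. A row lasts 1/8 s, in which the tool goes at most 62.5 mm and 10.7 degrees, less where a joint would pass 70% of its speed; a pose out of reach is approached as far as the arm can. A call with a gripper value outside its range is refused whole. The fingers move at their own pace and stop on an object; FORCE is the grip in N (left out, the last holds). Time passes only in rows, so rows that repeat a pose let the fingers close. It gives the time, the measured TCP pose, the force, the opening and the grip force at its end, in the units of the state.
- r.get_obs(): the state, without advancing time (a new reading comes with each control period).
- optics.grab_frame(name): name is "side" or "top" or "wrist"; returns a dict with "color" (384x512x3 uint8, blue, green, red), "K" (3x3 intrinsics, pixels), "R" (3x3) and "t" (3): a world point X has camera coordinates R X + t. Camera axes: x right, y down, z forward; pixel columns grow to the right and rows downward; lengths in m; the calibration is good to about 2 mm. A picture is of the moment at which its call begins. There is no depth.
- r.hand_in(): hands the job in; it is judged then, once.
The state is a dict: "clock": time; "joints": joint angles; "qvel": joint speeds; "tau": joint torques, N m; "tcp_pos": TCP position; "orientation": TCP orientation; "contact_force": force on the tool from outside, world axes, zero at the start; "moment": the same for the moment, N m; "grip_width": finger opening in m; "gripper_force": force on a finger pad.
Only numpy, scipy, OpenCV 4.12 (cv2) and the standard library are available. Lean on these libraries where they do the work, as an engineer would, in place of code of your own. Each camera call takes 0.05 s, during which the arm holds its last target. There are 200 camera calls.

## Task

Load the two bench scales for their cross-check, left and behind being as seen when facing a scale's display. On the scale with the square pan, set the wide disc weight in the middle of the pan, the narrow disc weight centred on top of it, and the short knobbed weight straight to the left of the stack; on the scale with the round pan, set the cup upright in the middle and the tall knobbed weight straight behind it. Each knobbed weight stands upright wholly on the pan, beside its neighbour without touching it; leave the bowl of coins and the ceramic dish where they are.

Things in the scene. Friction and masses are not known exactly. Their poses are not given: they have to be found in the camera images.
- square_scale: Fixed bench scale on the left or right, turned up to 0.2 rad: white case 190 wide (y), 38 high, from x=-130 to +95 mm, green display in front of the pan. Pan top 46 mm above the table. Origin at table level under the pan's centre; x points away from the display (behind), y to the left as one faces the display. Square steel pan, 170 by 170 mm.
- round_scale: Fixed bench scale on the left or right, turned up to 0.2 rad: white case 190 wide (y), 38 high, from x=-130 to +95 mm, green display in front of the pan. Pan top 46 mm above the table. Origin at table level under the pan's centre; x points away from the display (behind), y to the left as one faces the display. Round steel pan, 174 mm in diameter.
- wide_disc: Wide plain steel disc weight, 60 mm in diameter, 20 mm high, flat on both sides, about 0.43 kg. Origin: centre of the underside, z up.
- narrow_disc: Narrow plain steel disc weight, 40 mm in diameter, 20 mm high, flat on both sides, about 0.19 kg. Origin: centre of the underside, z up.
- short_weight: Short knobbed steel weight: round body 22 mm in diameter and 26 mm high, a neck and a 16 mm knob above it, 40 mm high in all, about 0.09 kg. Origin: centre of the underside, z up.
- tall_weight: Tall knobbed steel weight: round body 30 mm in diameter and 42 mm high, a neck and a 20 mm knob above it, 60 mm high in all, about 0.25 kg. Origin: centre of the underside, z up.
- cup: Empty straight-sided open aluminium cup, 50 mm outer diameter, 45 mm high, wall 3 mm, about 0.06 kg, standing mouth up. Origin: centre of the underside, z up.
- coin_bowl: Steel bowl full of gold-coloured coins, 120 mm across the rim, 48 mm high; a bystander at the far side of the table, to be left alone. Origin: centre of the underside, z up.
- ceramic_dish: White ceramic dish, 84 mm across, 40 mm high; a bystander at the left edge of the working area, to be left alone. Origin: centre of the underside, z up.
Not all that is in view belongs to the job. Leave any turquoise look-alike of the narrow_disc alone. Several things look just like the cup: the one meant starts farthest from the robot's base.

How it is judged:
At the end, for the whole second after the job is handed in: Wide disc, cup: within 12 mm of their pan's middle. Narrow disc on wide, axes within 10 mm. Short weight left of disc, centres over 41.5 mm apart; tall one behind cup, over 40.5; at most 74 and 72 mm out from pan middle, within 15 mm of its line. All upright, at rest on the pans (horizontal distance between wide_disc and square_scale below 0.012 m and z of wide_disc in the frame of square_scale between 0.042 and 0.05 m and horizontal distance between narrow_disc and wide_disc below 0.01 m and z of narrow_disc in the frame of square_scale between 0.062 and 0.07 m and x of short_weight in the frame of square_scale between -0.015 and 0.015 m and y of short_weight in the frame of square_scale between 0 and 0.074 m and horizontal distance between short_weight and wide_disc above 0.0415 m and z of short_weight in the frame of square_scale between 0.042 and 0.05 m and horizontal distance between cup and round_scale below 0.012 m and z of cup in the frame of round_scale between 0.042 and 0.05 m and y of tall_weight in the frame of round_scale between -0.015 and 0.015 m and x of tall_weight in the frame of round_scale between 0 and 0.072 m and horizontal distance between tall_weight and cup above 0.0405 m and z of tall_weight in the frame of round_scale between 0.042 and 0.05 m and angle between each of wide_disc, narrow_disc, short_weight, tall_weight, cup's own z axis and vertical below 0.1 rad and linear speed of each of wide_disc, narrow_disc, short_weight, tall_weight, cup below 0.02 m/s); the robot touches nothing.
It fails at once if bowl of coins displaced by more than 30 mm (distance of coin_bowl from where it was at the start of the episode above 0.03 m).
It fails at once if ceramic dish displaced by more than 30 mm (distance of ceramic_dish from where it was at the start of the episode above 0.03 m).
It also fails if it takes over 144 s, if anything falls off the work surface, if the arm or the gripper's body presses on something with over 40 N, if the wrist force passes 120 N, or if a joint passes its speed limit or range.

## Working session

There is one attempt and no reset: what is moved stays moved. The work goes in short steps, Python scripts to look and compute and a shell command to move; the robot and the scene stay as the last step left them, time stands still between calls to the robot, and variables do not carry over. Pictures are saved under pics/ and viewed, at most 14 in all, crops included, and the job is handed in when it is done.

```bash
mkdir -p pics; ls
python3 - <<'E'
from bench import r, optics
import cv2,pickle
d={}
for n in("top","side","wrist"):
    f=optics.grab_frame(n);d[n]=f;cv2.imwrite(f"pics/{n}0.png",f["color"]);print(n,f["K"].round(1).tolist(),f["R"].round(3).tolist(),f["t"].round(3).tolist())
pickle.dump(d,open("f0.pkl","wb"))
o=r.get_obs();print(o,r.tcp_to_tips)
E
```

```text
pics
top [[477.9, 0.0, 248.6], [0.0, 477.9, 196.0], [0.0, 0.0, 1.0]] [[0.026, -1.0, 0.003], [-0.996, -0.026, -0.082], [0.082, -0.001, -0.997]] [-0.019, 0.521, 1.381]
side [[429.7, 0.0, 254.4], [0.0, 429.7, 189.6], [0.0, 0.0, 1.0]] [[-0.971, -0.238, -0.017], [-0.175, 0.758, -0.628], [0.163, -0.607, -0.778]] [0.512, 0.12, 1.156]
wrist [[341.8, 0.0, 254.2], [0.0, 341.8, 193.2], [0.0, 0.0, 1.0]] [[0.288, 0.958, -0.001], [0.92, -0.276, 0.277], [0.265, -0.081, -0.961]] [-0.674, -0.036, 0.378]
{'clock': 0.15, 'joints': array([-1.38811413,  0.47765965,  0.02236197,  1.55619375, -0.01150077,
        1.10928826, -0.0830954 ]), 'qvel': array([-5.75008106e-04, -1.53082423e-03,  3.17694076e-04, -9.41437931e-04,
       -6.04403794e-04,  4.69358207e-05, -4.39684982e-04]), 'tau': array([ 3.35766708e-03, -5.96928263e+01,  1.61034096e+00, -2.81490773e+01,
        1.26225734e-02,  6.49463560e-03, -1.30725672e-05]), 'tcp_pos': array([0.1934127 , 0.64624654, 0.23852912]), 'orientation': array([-4.55123952e-01, -3.10834949e+00,  2.22593275e-03]), 'contact_force': array([-0.12158864, -0.50119665,  1.15999178]), 'moment': array([-0.03309642,  0.00111964, -0.00590444]), 'gripper_force': 0.0, 'grip_width': 0.08572389970625409} 0.008
```

View pics/top0.png

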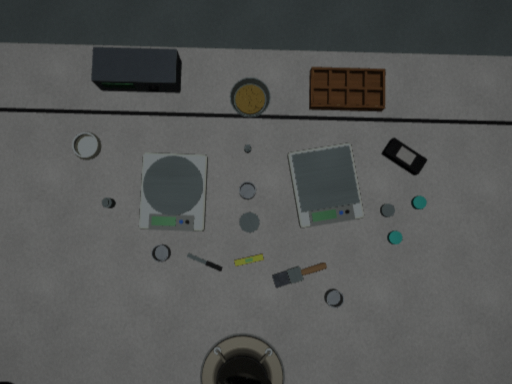

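View pics/side0.png

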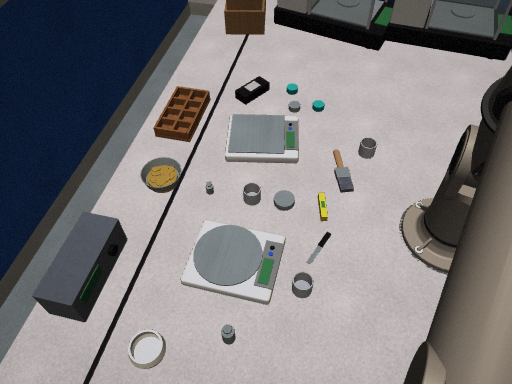

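Top view: round scale at (173,190), square scale at (325,185), wide disc at (249,222), grey narrow disc at (387,210), with turquoise look-alikes at (419,202) and (395,238). The short weight is at (248,148), the tall one at (108,203), the bowl at (250,97) and the dish at (86,145).

There are three cup candidates: (247,190), (161,253) and (333,298). The base is at about (243,375), so (247,190) is farthest and fits the description. I'll measure these and confirm in a crop.

```bash
cat > h.py <<'E'
import numpy as np, cv2
from scipy.spatial.transform import Rotation as Ro
def ray(f,uv,z):
    R,t,K=map(np.array,(f["R"],f["t"],f["K"]))
    C=-R.T@t; d=R.T@np.linalg.solve(K,[uv[0],uv[1],1]); return C+d*(z-C[2])/d[2]
def proj(f,X):
    p=np.array(f["K"])@(np.array(f["R"])@np.array(X)+np.array(f["t"])); return p[:2]/p[2]
def tool(o,dX):  # world vector -> row units in current tool axes
    return Ro.from_rotvec(o["orientation"]).inv().apply(dX)/0.025
E
python3 - <<'E'
from h import *
import pickle
d=pickle.load(open("f0.pkl","rb"));f=d["top"]
R,t=np.array(f["R"]),np.array(f["t"]);print("cam",-R.T@t)
for n,p,z in[("wide",(249,222),.02),("narrow",(387,210),.02),("short",(248,148),.035),("tall",(108,203),.05),("cup",(247,190),.045),("cupB",(161,253),.045),("cupC",(333,298),.045),("round",(173,185),.046),("square",(325,180),.046),("dish",(86,145),.04),("bowl",(250,97),.048)]:
    X=ray(f,p,z);print(n,X.round(3),"r",np.hypot(*X[:2]).round(3),"side",proj(d["side"],X).round())
c=f["color"][120:320,60:440];cv2.imwrite("pics/c1.png",cv2.convertScaleAbs(cv2.resize(c,None,fx=2.1,fy=2.1,interpolation=cv2.INTER_CUBIC),alpha=1.6))
o=Ro.from_rotvec([-0.455,-3.108,0.002]).as_matrix();print(o.round(3))
w=d["wrist"];print("wristcam",(-np.array(w["R"]).T@w["t"]).round(3))
E
```

```text
cam [ 0.40621422 -0.00460727  1.41960305]
wide [ 0.445 -0.009  0.02 ] r 0.445 side [283. 197.]
narrow [ 0.491 -0.413  0.02 ] r 0.642 side [293. 104.]
short [ 0.661 -0.     0.035] r 0.661 side [209. 183.]
tall [0.488 0.397 0.05 ] r 0.629 side [229. 326.]
cup [ 0.537 -0.001  0.045] r 0.537 side [251. 188.]
cupB [0.35  0.24  0.045] r 0.424 side [302. 278.]
cupC [ 0.236 -0.253  0.045] r 0.345 side [367. 143.]
round [0.546 0.213 0.046] r 0.586 side [227. 252.]
square [ 0.572 -0.225  0.046] r 0.615 side [258. 132.]
dish [0.657 0.473 0.04 ] r 0.809 side [146. 343.]
bowl [ 0.81  -0.002  0.048] r 0.81 side [160. 171.]
[[-0.958  0.287 -0.001]
 [ 0.287  0.958 -0.001]
 [ 0.    -0.001 -1.   ]]
wristcam [0.127 0.667 0.373]
```

View pics/c1.png

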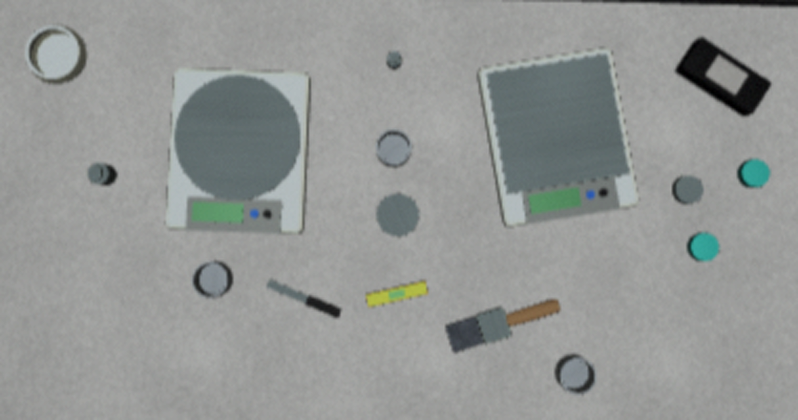

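The crop confirms the cup meant is the middle one (crop 394,149), farthest from the base. Both displays face the robot, so behind is about +x and left is about +y. Next, the pan centres and yaw, plus the move to the view pose.

```bash
cat >> h.py <<'E'
def goal(X,phi):
    """rows for TCP at X, tool down, tool x along world angle 180deg+phi"""
    from bench import r
    o=r.get_obs();R0=Ro.from_rotvec(o["orientation"])
    c,s=np.cos(phi),np.sin(phi)
    G=Ro.from_matrix(np.array([[-c,-s,0],[-s,c,0],[0,0,-1]]).T.T)
    print("from",o["tcp_pos"].round(4),"shift",tool(o,np.array(X)-o["tcp_pos"]).round(2),"turn",np.degrees((R0.inv()*G).as_rotvec()).__truediv__(8).round(2))
def pan(f,kind,uv,z=.046):
    """blob of steel-grey pan around uv: centroid on plane + yaw of square"""
    hsv=cv2.cvtColor(f["color"],cv2.COLOR_BGR2HSV);g=cv2.GaussianBlur(f["color"],(3,3),0).astype(int)
    u,v=map(int,uv);ref=np.median(g[v-4:v+5,u-4:u+5].reshape(-1,3),0)
    m=(np.abs(g-ref).max(2)<14).astype(np.uint8)
    n,l=cv2.connectedComponents(m,connectivity=4);b=(l==l[v,u]).astype(np.uint8)
    b=cv2.morphologyEx(b,cv2.MORPH_OPEN,np.ones((5,5),np.uint8))
    cn=max(cv2.findContours(b,cv2.RETR_EXTERNAL,cv2.CHAIN_APPROX_NONE)[0],key=cv2.contourArea)
    P=np.array([ray(f,p,z)[:2] for p in cn[:,0]],np.float32)*1000
    if kind=="sq": return cv2.minAreaRect(P)
    return cv2.fitEllipse(P)
E
python3 - <<'E'
from h import *
import pickle
f=pickle.load(open("f0.pkl","rb"))["top"]
print(pan(f,"rd",(173,185)));print(pan(f,"sq",(325,180)))
# green display centres
hsv=cv2.cvtColor(f["color"],cv2.COLOR_BGR2HSV)
m=cv2.inRange(hsv,(40,90,40),(75,255,255));n,l,s,c=cv2.connectedComponentsWithStats(m)
print([(s[i,4],c[i].round(1),ray(f,c[i],.04).round(3)) for i in range(1,n) if s[i,4]>40])
# case (white) rects
w=cv2.inRange(hsv,(0,0,150),(180,60,255));n,l,s,c=cv2.connectedComponentsWithStats(w)
for i in range(1,n):
    if s[i,4]>300:
        P=np.array([ray(f,p,.038)[:2] for p in np.argwhere(l==i)[:,::-1]],np.float32)*1000;print(s[i,4],c[i],cv2.minAreaRect(P))
goal([.50,0,.30],0)
E
```

```text
((544.384521484375, 214.6175994873047), (166.3567657470703, 169.8068084716797), 92.57231903076172)
((569.418701171875, -227.02291870117188), (179.3043975830078, 167.01194763183594), 10.482063293457031)
[(np.int32(178), array([323.9, 215. ]), array([ 0.471, -0.225,  0.04 ])), (np.int32(169), array([162.8, 220.6]), array([0.442, 0.24 , 0.04 ]))]
from [0.1934 0.6462 0.2385] shift [-19.16 -21.25  -2.43] turn [-0.01 -0.   -2.08]
```

```bash
python3 -m creep '{"rows":[[-19.2,-21.2,-2.4,0,0,-2.1,85],[-19.2,-21.2,-2.4,0,0,-2.1,85],[-19.2,-21.2,-2.4,0,0,-2.1,85],[-19.2,-21.2,-2.4,0,0,-2.1,85],[-19.2,-21.2,-2.4,0,0,-2.1,85],[-19.2,-21.2,-2.4,0,0,-2.1,85],[-19.2,-21.2,-2.4,0,0,-2.1,85],[-19.2,-21.2,-2.4,0,0,-2.1,85],[-19.2,-21.2,-2.4,0,0,-2.1,85],[-19.2,-21.2,-2.4,0,0,-2.1,85]]}' 60
python3 -c "
from h import *
goal([.5,0,.3],0)"
```

```text
clock: 1.4
tcp_pos: [0.4621, 0.0826, 0.2919]
orientation: [-0.004, 3.141, 0.001]
contact_force: [1.1, 1.3, -0.1]
grip_width: 0.0853
gripper_force: 0.0
from [0.4621 0.0826 0.2919] shift [-1.51 -3.31 -0.33] turn [0.   0.   0.02]
```

```bash
python3 -m creep '{"rows":[[-1.5,-3.3,-0.3,0,0,0,85],[-1.5,-3.3,-0.3,0,0,0,85],[-1.5,-3.3,-0.3,0,0,0,85],[-1.5,-3.3,-0.3,0,0,0,85]]}'
python3 - <<'E'
from h import *
from bench import r,optics
import pickle
f=optics.grab_frame("wrist");pickle.dump((f,r.get_obs()),open("w1.pkl","wb"));cv2.imwrite("pics/w1.png",f["color"])
for X in([.445,-.009,.02],[.537,-.001,.045],[.661,0,.04]):print(proj(f,X).round())
E
```

```text
clock: 1.9
tcp_pos: [0.4989, 0.0032, 0.2987]
orientation: [0.006, -3.141, -0.001]
contact_force: [-0.8, 0.2, 0.1]
grip_width: 0.0851
gripper_force: 0.0
[244. 109.]
[250. 190.]
[251. 281.]
```

View pics/w1.png

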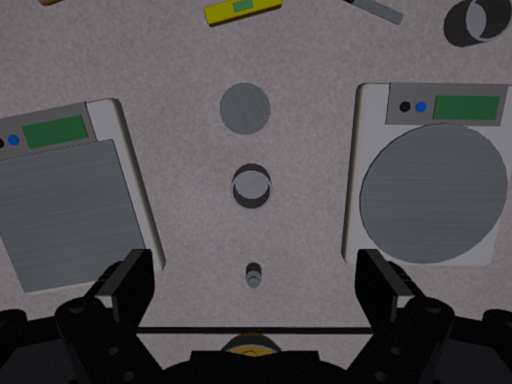

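The wrist view shows the wide disc at (245,109), cup rim at about (251,186), short weight at (253,275), and the round pan at (434,193) in full, with both displays visible. Next I'll measure these by masks.

```bash
cat >> h.py <<'E'
def blob(f,box,lo=None,hi=None,thr=None):
    """contour of largest blob in box (u0,v0,u1,v1) differing from the box border's median colour"""
    u0,v0,u1,v1=box;g=cv2.GaussianBlur(f["color"],(3,3),0)[v0:v1,u0:u1].astype(int)
    if lo is None:
        b=np.concatenate([g[0],g[-1],g[:,0],g[:,-1]]);ref=np.median(b,0);m=(np.abs(g-ref).max(2)>(thr or 22)).astype(np.uint8)
    else: m=cv2.inRange(cv2.cvtColor(g.astype(np.uint8),cv2.COLOR_BGR2HSV),lo,hi)
    m=cv2.morphologyEx(m,cv2.MORPH_CLOSE,np.ones((3,3),np.uint8))
    c=max(cv2.findContours(m,cv2.RETR_EXTERNAL,cv2.CHAIN_APPROX_NONE)[0],key=cv2.contourArea)
    return c[:,0]+np.array([u0,v0])
def onplane(f,c,z): return np.array([ray(f,p,z)[:2] for p in c],np.float32)*1000
E
python3 - <<'E'
from h import *
import pickle
f,o=pickle.load(open("w1.pkl","rb"))
print(f["color"][109,245],f["color"][60,245],f["color"][193,434],f["color"][185,252],f["color"][198,240])
for n,b,z in[("wide",(210,70,280,148),.02),("cup",(222,155,285,218),.045),("short",(240,255,270,295),.04)]:
  for thr in(15,22,30):
    c=blob(f,b,thr=thr);print(n,thr,cv2.boundingRect(c),[np.round(v,1) for v in cv2.fitEllipse(onplane(f,c,z))[:2]])
print("round",pan(f,"rd",(434,193)))
for b in((425,90,505,122),(20,112,92,150)):
    c=blob(f,b,(35,70,30),(80,255,255));print("disp",cv2.minAreaRect(onplane(f,c,.04)))
E
```

```text
[89 83 80] [115 110 118] [85 79 75] [110 102 102] [42 40 43]
wide 15 (219, 83, 52, 52) [array([445.3,  -8. ]), array([58.8, 59.3])]
wide 22 (220, 83, 50, 52) [array([445.1,  -8.2]), array([57.8, 58.4])]
wide 30 (220, 83, 50, 51) [array([445.1,  -8.2]), array([57. , 57.5])]
cup 15 (231, 163, 41, 47) [array([ 5.328e+02, -2.000e-01]), array([47.7, 57. ])]
cup 22 (232, 163, 39, 46) [array([ 5.324e+02, -2.000e-01]), array([46.3, 56. ])]
cup 30 (232, 163, 39, 46) [array([ 5.321e+02, -2.000e-01]), array([43.2, 51.9])]
short 15 (245, 261, 17, 28) [array([650.7,   2.3]), array([21.4, 38.7])]
short 22 (245, 262, 17, 26) [array([650.4,   2.4]), array([20.7, 37.2])]
short 30 (246, 262, 16, 26) [array([650.2,   2.5]), array([19.8, 36.4])]
round ((544.6188354492188, 214.90782165527344), (169.70204162597656, 172.72589111328125), 69.76692962646484)
disp ((442.1321716308594, 239.19320678710938), (70.26280212402344, 25.498491287231445), 89.15351867675781)
disp ((470.6701965332031, -223.9170379638672), (26.681997299194336, 70.17838287353516), 10.908469200134277)
```

Run:
```python
from h import *
import pickle
f,o=pickle.load(open("w1.pkl","rb"))
for u,v,z,s in((251,163,0,25),(251,210,.045,-25),(253,261.5,0,11),(254,288.5,.04,-8)):
    print((ray(f,(u,v),z)*1000+[s,0,0]).round(1))
goal([.445,-.008,.10],0);goal([.445,-.008,.010],0)
```

```text
[538.6  -0.7   0. ]
[ 5.37e+02 -3.00e-01  4.50e+01]
[664.3   2.1   0. ]
[663.4   3.6  40. ]
from [0.4989 0.0036 0.2987] shift [ 2.15 -0.46  7.95] turn [ 0.   -0.01  0.03]
from [0.4989 0.0036 0.2987] shift [ 2.15 -0.46 11.55] turn [ 0.   -0.01  0.03]
```

```bash
python3 -m creep '{"rows":[[2.15,-0.46,4,0,0,0,85],[2.15,-0.46,8,0,0,0,85],[2.15,-0.46,8,0,0,0,85],[2.15,-0.46,8,0,0,0,85],[2.15,-0.46,10,0,0,0,85],[2.15,-0.46,11.3,0,0,0,85],[2.15,-0.46,11.5,0,0,0,85],[2.15,-0.46,11.5,0,0,0,85],[2.15,-0.46,11.5,0,0,0,85]]}' 60
python3 -c "
from h import *
goal([.445,-.008,.01],0)"
```

```text
clock: 3.08
tcp_pos: [0.4467, -0.0091, 0.0128]
orientation: [-0.005, 3.139, 0.001]
contact_force: [0.6, 0.0, -0.4]
grip_width: 0.085
gripper_force: 0.0
from [ 0.4467 -0.0091  0.0128] shift [0.07 0.04 0.11] turn [0.   0.02 0.02]
```

```bash
python3 -m creep '{"rows":[[0.06,0,0.06,0,0,0,50],[0.06,0,0.06,0,0,0,50],[0.06,0,0.06,0,0,0,50],[0.06,0,0.06,0,0,0,50],[0.06,0,0.06,0,0,0,50],[0.06,0,0.06,0,0,0,50],[0.06,0,-2,0,0,0,50],[0.06,0,-4,0,0,0,50],[0.06,0,-6,0,0,0,50],[0.06,0,-6,0,0,0,50]]}' 60
python3 -c "
from h import *
goal([.50,-.19,.25],0)"
```

```text
clock: 4.32
tcp_pos: [0.4461, -0.0092, 0.1645]
orientation: [-0.004, 3.135, 0.004]
contact_force: [1.0, 0.7, -5.1]
grip_width: 0.0568
gripper_force: 69.8
from [ 0.4461 -0.0092  0.1645] shift [-2.16 -7.23 -3.42] turn [0.02 0.05 0.02]
```

```bash
python3 -m creep '{"rows":[[-2.2,-7.2,-3.4,0,0,0,50],[-2.2,-7.2,-3.4,0,0,0,50],[-2.2,-7.2,-3.4,0,0,0,50],[-2.2,-7.2,-3.4,0,0,0,50],[-2.2,-7.2,-3.4,0,0,0,50],[-2.2,-7.2,-3.4,0,0,0,50]]}'
python3 - <<'E'
from h import *
from bench import r,optics
import pickle
f=optics.grab_frame("wrist");pickle.dump((f,r.get_obs()),open("w2.pkl","wb"));cv2.imwrite("pics/w2.png",f["color"])
E
```

```text
clock: 5.08
tcp_pos: [0.4984, -0.1874, 0.2446]
orientation: [0.006, -3.138, -0.003]
contact_force: [-0.2, -0.4, -3.9]
grip_width: 0.057
gripper_force: 69.7
```

View pics/w2.png

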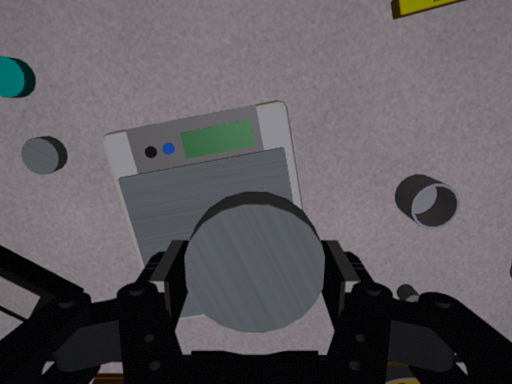

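The disc is held level. The pan's front corners are at (120,179) and (286,148), and the narrow disc is at (43,155). I'll refine the corners and the disc.

Run:
```python
from h import *
import pickle
f,o=pickle.load(open("w2.pkl","rb"))
g=cv2.cvtColor(f["color"],cv2.COLOR_BGR2GRAY)
c=cv2.cornerSubPix(g,np.array([[[120,179]],[[286,148]]],np.float32),(5,5),(-1,-1),(3,50,.01))[:,0];print(c)
P=onplane(f,c,.046);d=P[1]-P[0];L=np.linalg.norm(d);y=d/L;x=np.array([y[1],-y[0]]);print(P,L,"yaw",np.degrees(np.arctan2(x[1],x[0])),"centre",P.mean(0)+85*x)
k=blob(f,(10,118,80,185),thr=22);e=cv2.fitEllipse(onplane(f,k,.02));print("narrow",cv2.boundingRect(k),e)
dd=blob(f,(175,125,265,165),(35,70,30),(80,255,255));print(cv2.minAreaRect(onplane(f,dd,.04)))
```

```text
[[117.36024 178.05576]
 [282.74564 146.24135]]
[[ 508.762   -323.73697]
 [ 476.43497 -159.19289]] 167.68958 yaw 11.115006 centre [ 576.0041  -225.07872]
narrow (21, 136, 47, 39) ((489.8038635253906, -409.09100341796875), (39.5876350402832, 49.593379974365234), 14.788412094116211)
((469.94775390625, -223.79019165039062), (26.146615982055664, 69.36158752441406), 10.955109596252441)
```

```bash
python3 -c "
from h import *
goal([.5763,-.226,.10],np.radians(10.9));goal([.5763,-.226,.0585],np.radians(10.9))"
```

```text
from [ 0.4986 -0.1872  0.2448] shift [-3.12 -1.57  5.78] turn [ 0.01 -0.02 -1.33]
from [ 0.4986 -0.1872  0.2448] shift [-3.12 -1.58  7.44] turn [ 0.01 -0.02 -1.33]
```

```bash
python3 -m creep '{"rows":[[-3.12,-1.57,3,0,0,-1.33,50],[-3.12,-1.57,5.5,0,0,-1.33,50],[-3.12,-1.57,5.8,0,0,-1.33,50],[-3.12,-1.57,5.8,0,0,-1.33,50],[-3.12,-1.57,6.7,0,0,-1.33,50],[-3.12,-1.57,7.2,0,0,-1.33,50],[-3.12,-1.57,7.4,0,0,-1.33,50],[-3.12,-1.57,7.4,0,0,-1.33,50],[-3.12,-1.57,7.4,0,0,-1.33,50]]}'
python3 -c "
from h import *
goal([.5763,-.226,.0585],np.radians(10.9))"
```

```text
clock: 6.25
tcp_pos: [0.5782, -0.2285, 0.0625]
orientation: [-0.295, 3.126, -0.001]
contact_force: [0.6, -0.1, -5.2]
grip_width: 0.0571
gripper_force: 69.7
from [ 0.5782 -0.2285  0.0625] shift [0.06 0.11 0.16] turn [-0.    0.01 -0.01]
```

```bash
python3 -m creep '{"rows":[[0.06,0.1,0.16,0,0,0,50],[0.06,0.1,0.16,0,0,0,50],[0.06,0.1,0.16,0,0,0,50]]}'
```

```text
clock: 6.62
tcp_pos: [0.5758, -0.2261, 0.0576]
orientation: [-0.295, 3.128, 0.0]
contact_force: [0.6, 0.7, -2.6]
grip_width: 0.0571
gripper_force: 69.9
```

```bash
python3 -m creep '{"rows":[[0,0,0,0,0,0,72],[0,0,0,0,0,0,85],[0,0,0,0,0,0,85],[0,0,-0.5,0,0,0,85],[0,0,-2,0,0,0,85],[0,0,-4,0,0,0,85],[0,0,-6,0,0,0,85],[0,0,-7,0,0,0,85],[0,0,-7,0,0,0,85]]}'
python3 -c "
from h import *
goal([.50,-.37,.24],0)"
```

```text
clock: 7.75
tcp_pos: [0.5769, -0.227, 0.2356]
orientation: [-0.294, 3.123, -0.002]
contact_force: [-0.4, -0.6, -1.2]
grip_width: 0.085
gripper_force: 0.0
from [ 0.5769 -0.227   0.2356] shift [ 4.09 -5.05 -0.19] turn [-0.01  0.04  1.35]
```

```bash
python3 -m creep '{"rows":[[4.1,-5,-0.2,0,0,1.35,85],[4.1,-5,-0.2,0,0,1.35,85],[4.1,-5,-0.2,0,0,1.35,85],[4.1,-5,-0.2,0,0,1.35,85],[4.1,-5,-0.2,0,0,1.35,85],[4.1,-5,-0.2,0,0,1.35,85]]}'
python3 - <<'E'
from h import *
from bench import r,optics
import pickle
f=optics.grab_frame("wrist");pickle.dump((f,r.get_obs()),open("w3.pkl","wb"));cv2.imwrite("pics/w3.png",f["color"])
p=proj(f,[.491,-.412,.02]);print(p)
E
```

```text
clock: 8.5
tcp_pos: [0.4994, -0.3665, 0.2369]
orientation: [0.004, -3.141, -0.002]
contact_force: [0.0, -0.3, 1.0]
grip_width: 0.0855
gripper_force: 0.0
[209.97432612 156.11383703]
```

View pics/w3.png

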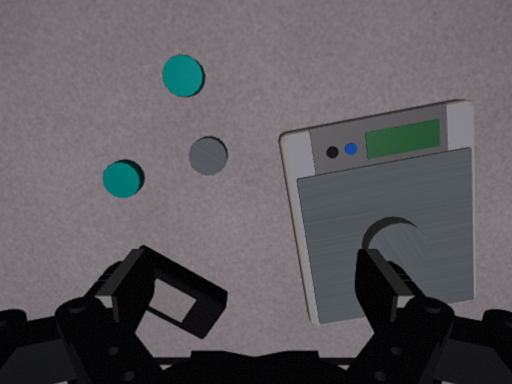

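The wide disc stands on the pan at (393,250). The pan corners are at (297,179), (471,149), (474,298) and (318,323). The grey narrow disc is at (208,156), with the turquoise ones at (183,76) and (122,180).

Run:
```python
from h import *
import pickle
f,o=pickle.load(open("w3.pkl","rb"))
c=np.array([[298,179],[471,149],[474,298],[319,323]],float)
P=onplane(f,c,.046);print(P.round(1),"centre",P.mean(0),[np.linalg.norm(P[i]-P[i-1]).round(1) for i in range(4)])
k=blob(f,(180,128,238,184),thr=22);e=cv2.fitEllipse(onplane(f,k,.02));print("narrow",cv2.boundingRect(k),e)
# narrow near side check: left/right extremes
# top face of wide disc: visible arc bright boundary; print intensity profile on row 250 
g=cv2.cvtColor(f["color"],cv2.COLOR_BGR2GRAY);print(g[235,350:445:2]);print(g[205:290:2,395])
cv2.imwrite("pics/c3.png",cv2.convertScaleAbs(cv2.resize(f["color"][130:340,280:490],None,fx=2.8,fy=2.8,interpolation=cv2.INTER_CUBIC),alpha=2))
```

```text
[[ 509.  -323.3]
 [ 479.3 -159.1]
 [ 641.7 -127.1]
 [ 673.5 -293.9]] centre [ 575.8844  -225.87234] [np.float32(167.2), np.float32(166.8), np.float32(165.5), np.float32(169.8)]
narrow (189, 135, 39, 40) ((490.0683898925781, -413.8563232421875), (38.60911178588867, 41.583717346191406), 51.83713912963867)
[84 82 82 82 82 85 84 38 28 28 28 29 63 89 87 87 85 88 90 89 87 88 85 87
 88 86 88 86 87 88 89 85 85 86 84 87 88 88 86 85 86 84 85 85 85 85 85 85]
[84 85 84 83 82 85 34 32 32 54 90 86 86 87 86 87 86 87 90 88 87 88 91 87
 85 84 86 87 87 62  4  4  0 25 34 35 35 32 34 33 33 37 33]
```

View pics/c3.png

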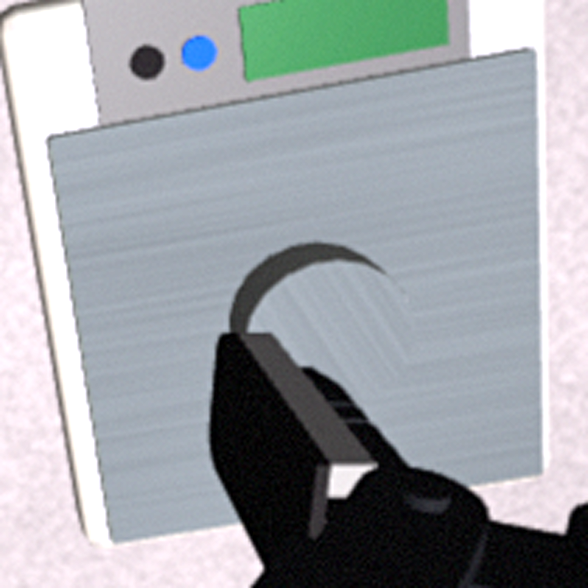

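```bash
python3 -c "
from h import *
goal([.4905,-.413,.0105],0)"
```

```text
from [ 0.4993 -0.3666  0.237 ] shift [ 0.35 -1.86  9.06] turn [ 0.01 -0.    0.02]
```

```bash
python3 -m creep '{"rows":[[0.35,-1.86,2.5,0,0,0,60],[0.35,-1.86,5,0,0,0,60],[0.35,-1.86,6,0,0,0,60],[0.35,-1.86,7.5,0,0,0,60],[0.35,-1.86,8.7,0,0,0,60],[0.35,-1.86,8.9,0,0,0,60],[0.35,-1.86,8.9,0,0,0,60],[0.35,-1.86,8.9,0,0,0,60]]}'
python3 -c "
from h import *
goal([.4905,-.413,.0105],0)"
```

```text
clock: 9.55
tcp_pos: [0.4907, -0.4153, 0.0166]
orientation: [0.0, 3.14, -0.002]
contact_force: [0.1, -0.3, -0.4]
grip_width: 0.0598
gripper_force: 0.0
from [ 0.4907 -0.4153  0.0166] shift [0.01 0.09 0.24] turn [-0.01  0.01 -0.  ]
```

```bash
python3 -m creep '{"rows":[[0,0.09,0.15,0,0,0,60],[0,0.09,0.15,0,0,0,30],[0,0.09,0.15,0,0,0,30],[0,0.09,0.15,0,0,0,30],[0,0.09,0.15,0,0,0,30],[0,0.09,0.15,0,0,0,30],[0,0.09,0.15,0,0,0,30]]}' 50
python3 -m creep '{"rows":[[0,0,-1,0,0,0,30],[0,0,-3,0,0,0,30],[0,0,-5,0,0,0,30],[0,0,-5,0,0,0,30]]}'
python3 -c "
from h import *
goal([.576,-.226,.13],np.radians(10.9))"
```

```text
clock: 10.42
tcp_pos: [0.49, -0.4126, 0.012]
orientation: [0.001, 3.141, -0.0]
contact_force: [-0.4, 0.6, 5.8]
grip_width: 0.0379
gripper_force: 50.5
clock: 10.92
tcp_pos: [0.4913, -0.4145, 0.1402]
orientation: [0.001, 3.136, -0.007]
contact_force: [0.2, 0.4, -2.1]
grip_width: 0.0379
gripper_force: 50.9
from [ 0.4913 -0.4145  0.1402] shift [-3.38  7.54  0.4 ] turn [-0.03  0.04 -1.37]
```

```bash
python3 -m creep '{"rows":[[-3.4,7.5,0.4,0,0,-1.35,30],[-3.4,7.5,0.4,0,0,-1.35,30],[-3.4,7.5,0.4,0,0,-1.35,30],[-3.4,7.5,0.4,0,0,-1.35,30],[-3.4,7.5,0.4,0,0,-1.35,30],[-3.4,7.5,0.4,0,0,-1.35,30],[-3.4,7.5,0.4,0,0,-1.35,30]]}'
python3 -c "
from h import *
goal([.576,-.226,.0795],np.radians(10.9))"
```

```text
clock: 11.8
tcp_pos: [0.5736, -0.2275, 0.1263]
orientation: [0.289, -3.128, 0.001]
contact_force: [0.4, 0.3, -2.0]
grip_width: 0.0376
gripper_force: 51.0
from [ 0.5736 -0.2275  0.1263] shift [-0.11  0.04  1.87] turn [-0.01 -0.   -0.04]
```

```bash
python3 -m creep '{"rows":[[-0.09,0.04,0.7,0,0,0,30],[-0.09,0.04,1.3,0,0,0,30],[-0.09,0.04,1.7,0,0,0,30],[-0.09,0.04,1.8,0,0,0,30],[-0.09,0.04,1.8,0,0,0,30],[-0.09,0.04,1.8,0,0,0,30]]}'
python3 -c "
from h import *
goal([.576,-.226,.0795],np.radians(10.9))"
```

```text
clock: 12.55
tcp_pos: [0.5772, -0.2238, 0.0818]
orientation: [-0.295, 3.127, -0.001]
contact_force: [-0.1, 0.5, -0.9]
grip_width: 0.0379
gripper_force: 51.0
from [ 0.5772 -0.2238  0.0818] shift [ 0.06 -0.08  0.09] turn [-0.    0.01 -0.02]
```

```bash
python3 -m creep '{"rows":[[0.04,-0.06,0.08,0,0,0,30],[0.04,-0.06,0.1,0,0,0,30],[0.04,-0.06,0.1,0,0,0,30]]}'
python3 -c "
from h import *
goal([.576,-.226,.0795],np.radians(10.9))"
```

```text
clock: 12.92
tcp_pos: [0.576, -0.2252, 0.0788]
orientation: [-0.295, 3.128, 0.0]
contact_force: [0.5, -0.3, -1.8]
grip_width: 0.0383
gripper_force: 51.0
from [ 0.576  -0.2252  0.0788] shift [ 0.01 -0.03 -0.03] turn [ 0.    0.   -0.02]
```

Lower slightly, release, and rise.

```bash
python3 -m creep '{"rows":[[0,0,0.04,0,0,0,30],[0,0,0.04,0,0,0,30],[0,0,0.04,0,0,0,45],[0,0,0.04,0,0,0,55],[0,0,0.04,0,0,0,60],[0,0,-0.5,0,0,0,60],[0,0,-2,0,0,0,60],[0,0,-4,0,0,0,60],[0,0,-5,0,0,0,60],[0,0,-5,0,0,0,60]]}'
python3 - <<'E'
from h import *
goal([.60,-.02,.25],np.radians(0))
from bench import optics
import pickle
f=optics.grab_frame("top");pickle.dump(f,open("t4.pkl","wb"))
E
```

```text
clock: 14.18
tcp_pos: [0.5774, -0.226, 0.207]
orientation: [-0.294, 3.123, -0.002]
contact_force: [-0.4, -1.1, -0.2]
grip_width: 0.0605
gripper_force: 0.0
from [ 0.5774 -0.226   0.207 ] shift [-2.43  7.92 -1.73] turn [-0.01  0.04  1.35]
```

```bash
python3 -m creep '{"rows":[[-2.4,7.9,-1.7,0,0,1.35,60],[-2.4,7.9,-1.7,0,0,1.35,60],[-2.4,7.9,-1.7,0,0,1.35,60],[-2.4,7.9,-1.7,0,0,1.35,60],[-2.4,7.9,-1.7,0,0,1.35,60],[-2.4,7.9,-1.7,0,0,1.35,60],[-2.4,7.9,-1.7,0,0,1.35,60]]}'
python3 - <<'E'
from h import *
from bench import r,optics
import pickle
f=optics.grab_frame("wrist");o=r.get_obs();pickle.dump((f,o),open("w5.pkl","wb"));cv2.imwrite("pics/w5.png",f["color"])
print(o["joints"].round(2),o["tcp_pos"])
p=proj(f,[.664,.0025,.02]).astype(int);print(p)
k=blob(f,(p[0]-24,p[1]-30,p[0]+24,p[1]+30));b=cv2.boundingRect(k);print(b)
u=b[0]+b[2]/2
print(ray(f,(u,b[1]),0)*1000+[11,0,0],ray(f,(u,b[1]+b[3]),.04)*1000-[8,0,0])
print(proj(f,[.576,-.226,.086]))
c=f["color"][:,:];cv2.imwrite("pics/w5.png",cv2.convertScaleAbs(c,alpha=1.7))
E
```

```text
clock: 15.1
tcp_pos: [0.5975, -0.0221, 0.2458]
orientation: [-0.005, -3.141, 0.001]
contact_force: [-0.4, -0.4, -0.2]
grip_width: 0.0601
gripper_force: 0.0
[-0.51  0.38  0.59  1.77 -0.24  1.06  1.72] [ 0.59763485 -0.02188733  0.24592674]
[276 220]
(266, 206, 21, 28)
[664.00644192   3.59632647   0.        ] [663.43480456   1.3702331   40.        ]
[ 18.95661385 153.53171247]
```

View pics/w5.png

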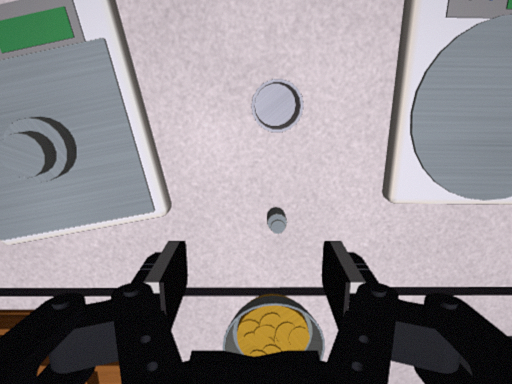

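Short weight at (276,220) reads (0.664, 0.0025), agreeing with the earlier view. The stack at left looks concentric. I'll grip it with the jaws along the scale's x (phi = -79°).

```bash
python3 -c "
from h import *
goal([.664,.0025,.10],np.radians(-79.1))"
```

```text
from [ 0.5976 -0.0219  0.2459] shift [-2.66  0.99  5.83] turn [-0.01 -0.    9.86]
```

```bash
python3 -m creep '{"rows":[[-2.66,1,2,0,0,9.9,50],[-2.66,1,4,0,0,9.9,50],[-2.66,1,5.8,0,0,9.9,50],[-2.66,1,5.8,0,0,9.9,50],[-2.66,1,5.8,0,0,9.9,50],[-2.66,1,5.8,0,0,9.9,50],[-2.66,1,5.8,0,0,9.9,50],[-2.66,1,5.8,0,0,9.9,50],[-2.66,1,5.8,0,0,9.9,50],[-2.66,1,5.8,0,0,9.9,50]]}' 40
python3 -c "
from h import *
from bench import r
print(r.get_obs()['joints'].round(2))
goal([.664,.0025,.0145],np.radians(-79.1))"
```

```text
clock: 16.4
tcp_pos: [0.6645, 0.0044, 0.1012]
orientation: [-2.002, -2.421, 0.0]
contact_force: [-0.8, 0.2, -0.3]
grip_width: 0.0499
gripper_force: 0.0
[-0.64  0.76  0.82  1.73 -0.67  0.95  0.64]
from [0.6645 0.0044 0.1012] shift [-0.07 -0.04  3.47] turn [-0.    0.   -0.01]
```

```bash
python3 -m creep '{"rows":[[-0.06,-0.04,1.8,0,0,0,50],[-0.06,-0.04,3,0,0,0,50],[-0.06,-0.04,3.4,0,0,0,50],[-0.06,-0.04,3.4,0,0,0,50],[-0.06,-0.04,3.4,0,0,0,50]]}' 40
python3 -c "
from h import *
goal([.664,.0025,.0145],np.radians(-79.1))"
```

```text
clock: 17.02
tcp_pos: [0.6649, 0.003, 0.0177]
orientation: [2.002, 2.419, 0.002]
contact_force: [0.4, -0.7, -0.1]
grip_width: 0.0503
gripper_force: 0.0
from [0.6649 0.003  0.0177] shift [-0.01 -0.04  0.13] turn [ 0.02  0.   -0.01]
```

```bash
python3 -m creep '{"rows":[[0,-0.02,0.1,0,0,0,12],[0,-0.02,0.1,0,0,0,12],[0,-0.02,0.1,0,0,0,12],[0,-0.02,0.1,0,0,0,12],[0,-0.02,0.1,0,0,0,12],[0,-0.02,0.1,0,0,0,12]]}' 40
python3 -m creep '{"rows":[[0,0,-1,0,0,0,12],[0,0,-3,0,0,0,12],[0,0,-5,0,0,0,12],[0,0,-5,0,0,0,12]]}'
python3 -c "
from h import *
goal([.565,-.169,.12],np.radians(-79.1))"
```

```text
clock: 17.77
tcp_pos: [0.6638, 0.0033, 0.0144]
orientation: [2.003, 2.42, 0.001]
contact_force: [-1.7, 0.3, 6.2]
grip_width: 0.0201
gripper_force: 39.5
clock: 18.27
tcp_pos: [0.6662, 0.0021, 0.1445]
orientation: [2.0, 2.415, 0.009]
contact_force: [0.1, -0.4, -1.0]
grip_width: 0.0205
gripper_force: 39.3
from [0.6662 0.0021 0.1445] shift [-5.97 -5.26  0.95] turn [ 0.06  0.01 -0.02]
```

```bash
python3 -m creep '{"rows":[[-6,-5.25,0,0,0,0,12],[-6,-5.25,0,0,0,0,12],[-6,-5.25,0,0,0,0,12],[-6,-5.25,0,0,0,0,12],[-6,-5.25,0,0,0,0,12],[-6,-5.25,0.5,0,0,0,12],[-6,-5.25,1,0,0,0,12],[-6,-5.25,1,0,0,0,12]]}'
python3 - <<'E'
from h import *
goal([.565,-.169,.063],np.radians(-79.1))
from bench import optics,r
import pickle
f=optics.grab_frame("wrist");pickle.dump((f,r.get_obs()),open("w6.pkl","wb"));cv2.imwrite("pics/w6.png",cv2.convertScaleAbs(f["color"],alpha=1.7))
E
```

```text
clock: 19.27
tcp_pos: [0.562, -0.1673, 0.112]
orientation: [-1.999, -2.42, 0.002]
contact_force: [0.4, 0.5, -1.2]
grip_width: 0.0203
gripper_force: 39.4
from [ 0.562  -0.1673  0.112 ] shift [-0.09  0.11  1.96] turn [-0.02 -0.01 -0.  ]
```

View pics/w6.png

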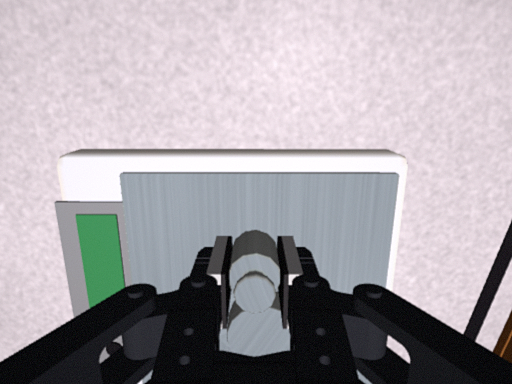

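The weight is held upright at (254,265), clear of the stack and aligned with the pan. Lower it.

```bash
python3 -m creep '{"rows":[[-0.09,0.1,1,0,0,0,12],[-0.09,0.1,1.6,0,0,0,12],[-0.09,0.1,1.9,0,0,0,12],[-0.09,0.1,1.95,0,0,0,12],[-0.09,0.1,1.95,0,0,0,12]]}'
python3 -c "
from h import *
goal([.565,-.169,.061],np.radians(-79.1))"
```

```text
clock: 19.95
tcp_pos: [0.5656, -0.1706, 0.0655]
orientation: [2.003, 2.42, 0.001]
contact_force: [0.2, 0.6, -1.6]
grip_width: 0.0205
gripper_force: 39.4
from [ 0.5656 -0.1706  0.0655] shift [ 0.07 -0.01  0.18] turn [ 0.    0.   -0.02]
```

```bash
python3 -m creep '{"rows":[[-0.05,0,0.1,0,0,0,12],[-0.05,0,0.17,0,0,0,12],[-0.05,0,0.17,0,0,0,12]]}'
```

```text
clock: 20.32
tcp_pos: [0.5655, -0.1716, 0.0607]
orientation: [-2.003, -2.42, -0.0]
contact_force: [0.6, -0.9, -1.2]
grip_width: 0.0202
gripper_force: 39.4
```

```bash
python3 -m creep '{"rows":[[0.08,0,0.02,0,0,0,12],[0.08,0,0.02,0,0,0,12],[0.08,0,0.02,0,0,0,25],[0.08,0,0.02,0,0,0,34],[0.08,0,0.02,0,0,0,40],[0.08,0,-1,0,0,0,40],[0.08,0,-2.5,0,0,0,40],[0.08,0,-4,0,0,0,40],[0.08,0,-5,0,0,0,40],[0.08,0,-5,0,0,0,40]]}'
python3 - <<'E'
from h import *
goal([.5376,0,.19],0)
from bench import optics,r
import pickle
f=optics.grab_frame("side");cv2.imwrite("pics/s6.png",cv2.convertScaleAbs(cv2.resize(f["color"][90:180,190:340],None,fx=4,fy=4,interpolation=cv2.INTER_CUBIC),alpha=1.3))
# cup centre from w5: bright interior rim ring
f,o=pickle.load(open("w5.pkl","rb"))
for t in(12,18,25):
    k=blob(f,(246,74,310,138),thr=t);print(cv2.boundingRect(k),cv2.fitEllipse(onplane(f,k,.045)))
E
```

```text
clock: 21.58
tcp_pos: [0.5663, -0.1702, 0.1876]
orientation: [2.001, 2.418, 0.003]
contact_force: [0.6, 0.6, 0.1]
grip_width: 0.0394
gripper_force: 0.0
from [ 0.5663 -0.1702  0.1876] shift [ 6.9   0.15 -0.1 ] turn [ 0.02  0.02 -9.9 ]
(251, 78, 53, 55) ((537.7711791992188, -0.5518589019775391), (48.34440612792969, 48.853782653808594), 156.644287109375)
(251, 79, 52, 52) ((537.6095581054688, -0.5999654531478882), (46.0195426940918, 47.02415084838867), 159.93063354492188)
(253, 81, 49, 49) ((537.6801147460938, -1.0441899299621582), (41.963348388671875, 42.82594299316406), 161.9139404296875)
```

View pics/s6.png

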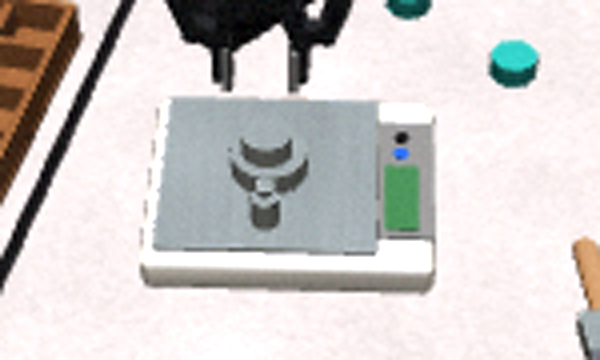

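The side view shows the disc stack and the short weight upright to its left. Cup centre is (0.5377, -0.0006). Next, the cup.

```bash
python3 -m creep '{"rows":[[6.9,0.15,-0.1,0,0,-9.9,75],[6.9,0.15,-0.1,0,0,-9.9,75],[6.9,0.15,-0.1,0,0,-9.9,75],[6.9,0.15,-0.1,0,0,-9.9,75],[6.9,0.15,-0.1,0,0,-9.9,75],[6.9,0.15,-0.1,0,0,-9.9,75],[6.9,0.15,-0.1,0,0,-9.9,75],[6.9,0.15,-0.1,0,0,-9.9,75],[6.9,0.15,-0.1,0,0,-9.9,75],[6.9,0.15,-0.1,0,0,-9.9,75]]}' 30
python3 -c "
from h import *
goal([.5377,-.0006,.02],0)"
```

```text
clock: 22.88
tcp_pos: [0.5362, 0.0005, 0.1876]
orientation: [-0.003, -3.14, 0.0]
contact_force: [-0.2, 0.2, -0.3]
grip_width: 0.0748
gripper_force: 0.0
from [5.362e-01 5.000e-04 1.876e-01] shift [-0.07 -0.04  6.71] turn [-0.   -0.01 -0.01]
```

```bash
python3 -m creep '{"rows":[[-0.06,-0.04,2,0,0,0,75],[-0.06,-0.04,4,0,0,0,75],[-0.06,-0.04,5.8,0,0,0,75],[-0.06,-0.04,6.5,0,0,0,75],[-0.06,-0.04,6.6,0,0,0,75],[-0.06,-0.04,6.6,0,0,0,75]]}'
python3 -c "
from h import *
goal([.5377,-.0006,.02],0)"
```

```text
clock: 23.62
tcp_pos: [0.5392, -0.0006, 0.0245]
orientation: [0.001, 3.14, 0.0]
contact_force: [0.0, 0.4, 0.1]
grip_width: 0.0753
gripper_force: 0.0
from [ 0.5392 -0.0006  0.0245] shift [0.06 0.   0.18] turn [ 0.    0.01 -0.01]
```

```bash
python3 -m creep '{"rows":[[0.04,0,0.12,0,0,0,40],[0.04,0,0.12,0,0,0,40],[0.04,0,0.12,0,0,0,40],[0.04,0,0.12,0,0,0,40],[0.04,0,0.12,0,0,0,40],[0.04,0,0.12,0,0,0,40]]}' 30
python3 -m creep '{"rows":[[0,0,-1,0,0,0,40],[0,0,-3,0,0,0,40],[0,0,-5,0,0,0,40],[0,0,-5,0,0,0,40]]}'
python3 -c "
from h import *
goal([.545,.215,.12],np.radians(-1))"
```

```text
clock: 24.38
tcp_pos: [0.5378, -0.0003, 0.0213]
orientation: [0.001, 3.14, 0.001]
contact_force: [-1.2, 0.4, 5.9]
grip_width: 0.0485
gripper_force: 31.2
clock: 24.88
tcp_pos: [0.5398, -0.0006, 0.1491]
orientation: [0.001, 3.134, 0.003]
contact_force: [1.1, 0.9, -1.3]
grip_width: 0.0491
gripper_force: 31.4
from [ 0.5398 -0.0006  0.1491] shift [-0.2   8.62  1.18] turn [0.01 0.05 0.12]
```

```bash
python3 -m creep '{"rows":[[-0.2,8.62,0,0,0,0.12,40],[-0.2,8.62,0,0,0,0.12,40],[-0.2,8.62,0,0,0,0.12,40],[-0.2,8.62,0.3,0,0,0.12,40],[-0.2,8.62,1,0,0,0.12,40],[-0.2,8.62,1.2,0,0,0.12,40],[-0.2,8.62,1.2,0,0,0.12,40]]}'
python3 -c "
from h import *
goal([.5446,.2148,.068],np.radians(-1))"
```

```text
clock: 25.75
tcp_pos: [0.5421, 0.2124, 0.1147]
orientation: [-0.032, -3.14, 0.002]
contact_force: [0.1, -1.2, -1.0]
grip_width: 0.0488
gripper_force: 31.4
from [0.5421 0.2124 0.1147] shift [-0.1   0.1   1.87] turn [-0.01 -0.01 -0.02]
```

```bash
python3 -m creep '{"rows":[[-0.08,0.08,1,0,0,0,40],[-0.08,0.08,1.6,0,0,0,40],[-0.08,0.08,1.85,0,0,0,40],[-0.08,0.08,1.85,0,0,0,40],[-0.08,0.08,1.85,0,0,0,40],[-0.08,0.08,1.85,0,0,0,40]]}'
python3 -c "
from h import *
goal([.5446,.2148,.068],np.radians(-1))"
```

```text
clock: 26.5
tcp_pos: [0.5446, 0.2171, 0.0696]
orientation: [0.027, 3.141, 0.001]
contact_force: [0.1, 0.1, -0.9]
grip_width: 0.0488
gripper_force: 31.4
from [0.5446 0.2171 0.0696] shift [ 0.   -0.09  0.07] turn [0.   0.01 0.  ]
```

```bash
python3 -m creep '{"rows":[[0,-0.07,0.08,0,0,0,40],[0,-0.07,0.08,0,0,0,40],[0,-0.07,0.08,0,0,0,58],[0,-0.07,0.08,0,0,0,70],[0,-0.07,0.08,0,0,0,75],[0,-0.07,-1,0,0,0,75],[0,-0.07,-2.5,0,0,0,75],[0,-0.07,-4,0,0,0,75],[0,-0.07,-6,0,0,0,75],[0,-0.07,-6,0,0,0,75]]}'
python3 -c "
from h import *
goal([.47,.35,.24],0)"
```

```text
clock: 27.75
tcp_pos: [0.5467, 0.2157, 0.2229]
orientation: [0.027, 3.135, 0.006]
contact_force: [-0.1, -0.1, -0.4]
grip_width: 0.0748
gripper_force: 0.0
from [0.5467 0.2157 0.2229] shift [ 3.16  5.32 -0.68] turn [ 0.03  0.05 -0.13]
```

```bash
python3 -m creep '{"rows":[[3.1,5.3,-0.7,0,0,-0.13,60],[3.1,5.3,-0.7,0,0,-0.13,60],[3.1,5.3,-0.7,0,0,-0.13,60],[3.1,5.3,-0.7,0,0,-0.13,60],[3.1,5.3,-0.7,0,0,-0.13,60],[3.1,5.3,-0.7,0,0,-0.13,60]]}'
python3 - <<'E'
from h import *
from bench import r,optics
import pickle
f=optics.grab_frame("wrist");o=r.get_obs();pickle.dump((f,o),open("w7.pkl","wb"));cv2.imwrite("pics/w7.png",cv2.convertScaleAbs(f["color"],alpha=1.7))
print(o["tcp_pos"],proj(f,[.488,.397,.03]))
E
```

```text
clock: 28.5
tcp_pos: [0.4698, 0.3472, 0.2362]
orientation: [-0.003, -3.141, 0.001]
contact_force: [-0.4, 0.3, 0.6]
grip_width: 0.0604
gripper_force: 0.0
[0.46982853 0.3474046  0.23635286] [302.78523649 183.31414134]
```

View pics/w7.png

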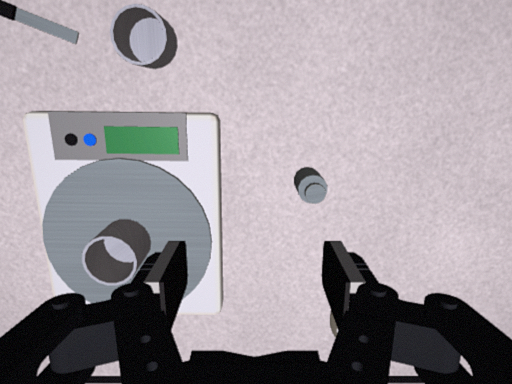

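The cup stands upright on the round pan, rim at (110,261). The tall weight is at about (310,187), knob top at about (315,192).

Run:
```python
from h import *
import pickle
f,o=pickle.load(open("w7.pkl","rb"))
k=blob(f,(280,155,345,220));b=cv2.boundingRect(k);print(b)
print("knob",ray(f,(315.5,190.5),.06)*1000)
R,t=np.array(f["R"]),np.array(f["t"]);C=(-R.T@t);print(C)
P0=onplane(f,k,0)
# base circle: nearest point to camera on z=0 plane along viewing azimuth
K=ray(f,(315.5,190.5),.06)[:2];d=(K-C[:2]);d/=np.linalg.norm(d)
s=(P0-C[:2]*1000)@d;n=np.array([-d[1],d[0]]);w=(P0-C[:2]*1000)@n
i=s.argmin();print("base",C[:2]*1000+d*(s.min()+15)+n*w.mean())
P1=onplane(f,k,.042);s1=(P1-C[:2]*1000)@d;print("bodytop",C[:2]*1000+d*(s1.max()-15)+n*((P1-C[:2]*1000)@n).mean())
# round pan display yaw
dd=blob(f,(100,122,185,158),(35,70,30),(80,255,255));print(cv2.minAreaRect(onplane(f,dd,.04)))
# cup rim centre (112,260)
print("cup",ray(f,(110.5,261),.091)*1000)
```

```text
(293, 167, 34, 37)
knob [487.29708606 404.89120054  60.        ]
[0.40029767 0.3475744  0.37050921]
base [491.39601767 404.96694085]
bodytop [491.1586903  405.10811601]
((441.94036865234375, 238.4185791015625), (70.02091979980469, 25.661256790161133), 88.9703598022461)
cup [544.26440259 217.21971204  91.        ]
```

```bash
python3 -c "
from h import *
goal([.490,.4045,.09],0);goal([.490,.4045,.018],0)"
```

```text
from [0.4698 0.3474 0.2364] shift [-0.8   2.29  5.85] turn [-0.   -0.   -0.01]
from [0.4698 0.3474 0.2364] shift [-0.8   2.29  8.73] turn [-0.   -0.   -0.01]
```

```bash
python3 -m creep '{"rows":[[-0.8,2.28,2,0,0,0,66],[-0.8,2.28,4,0,0,0,66],[-0.8,2.28,4.5,0,0,0,66],[-0.8,2.28,5.5,0,0,0,66],[-0.8,2.28,7.5,0,0,0,66],[-0.8,2.28,8.5,0,0,0,66],[-0.8,2.28,8.6,0,0,0,66],[-0.8,2.28,8.6,0,0,0,66]]}' 50
python3 -c "
from h import *
goal([.490,.4045,.018],0)"
```

```text
clock: 29.55
tcp_pos: [0.4904, 0.4059, 0.0235]
orientation: [0.0, 3.14, 0.002]
contact_force: [0.6, -0.3, 0.9]
grip_width: 0.0658
gripper_force: 0.0
from [0.4904 0.4059 0.0235] shift [ 0.02 -0.06  0.22] turn [ 0.01  0.01 -0.  ]
```

```bash
python3 -m creep '{"rows":[[0,-0.04,0.15,0,0,0,20],[0,-0.04,0.15,0,0,0,20],[0,-0.04,0.15,0,0,0,20],[0,-0.04,0.15,0,0,0,20],[0,-0.04,0.15,0,0,0,20],[0,-0.04,0.15,0,0,0,20],[0,-0.04,0.15,0,0,0,20]]}' 50
python3 -m creep '{"rows":[[0,0,-1,0,0,0,20],[0,0,-3,0,0,0,20],[0,0,-5,0,0,0,20],[0,0,-6.5,0,0,0,20],[0,0,-6.5,0,0,0,20]]}'
python3 - <<'E'
from h import *
from bench import r,optics
import pickle
f=optics.grab_frame("wrist");pickle.dump((f,r.get_obs()),open("w8.pkl","wb"))
a=np.radians(-1);X=np.array([.5446,.2150])+.056*np.array([np.cos(a),np.sin(a)]);print(X)
goal([*X,.17],a)
E
```

```text
clock: 30.42
tcp_pos: [0.4894, 0.4051, 0.0189]
orientation: [-0.001, 3.141, 0.001]
contact_force: [-2.1, -0.8, 6.0]
grip_width: 0.0285
gripper_force: 49.2
clock: 31.05
tcp_pos: [0.4905, 0.4061, 0.1836]
orientation: [-0.001, 3.138, 0.007]
contact_force: [0.4, 0.3, -2.9]
grip_width: 0.0284
gripper_force: 49.9
[0.60059147 0.21402267]
from [0.4892 0.4054 0.1813] shift [-4.45 -7.66  0.44] turn [0.01 0.01 0.13]
```

```bash
python3 -m creep '{"rows":[[-4.45,-7.66,0.4,0,0,0.13,20],[-4.45,-7.66,0.4,0,0,0.13,20],[-4.45,-7.66,0.4,0,0,0.13,20],[-4.45,-7.66,0.4,0,0,0.13,20],[-4.45,-7.66,0.4,0,0,0.13,20],[-4.45,-7.66,0.9,0,0,0.13,20],[-4.45,-7.66,1.8,0,0,0.13,20],[-4.45,-7.66,2.3,0,0,0.13,20],[-4.45,-7.66,2.3,0,0,0.13,20]]}'
python3 - <<'E'
from h import *
from bench import r,optics
import pickle
goal([.6006,.2145,.0655],np.radians(-1))
f=optics.grab_frame("wrist");pickle.dump((f,r.get_obs()),open("w9.pkl","wb"));cv2.imwrite("pics/w9.png",cv2.convertScaleAbs(f["color"],alpha=1.7))
E
```

```text
clock: 32.22
tcp_pos: [0.5989, 0.2145, 0.121]
orientation: [-0.024, -3.138, 0.002]
contact_force: [0.4, 0.6, -2.0]
grip_width: 0.0289
gripper_force: 49.9
from [0.5989 0.2145 0.121 ] shift [-0.08  0.    2.22] turn [-0.01 -0.02  0.01]
```

View pics/w9.png

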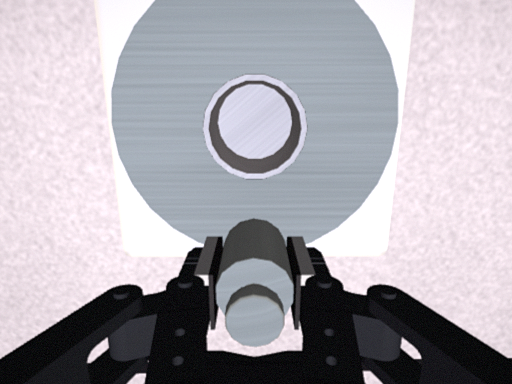

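Cup rim centre is about (255,127), and the pan spans columns 112–398, so the cup looks centred. The tall weight is held upright straight behind it. I'll check the numbers and lower it.

```bash
python3 - <<'E'
from h import *
import pickle
f,o=pickle.load(open("w9.pkl","rb"))
print("cup",ray(f,(255,126.5),.091)*1000,"rim dia",np.linalg.norm(ray(f,(203.5,126.5),.091)-ray(f,(307,126.5),.091))*1000)
print("pan y",ray(f,(112,110),.046)*1000,ray(f,(398,110),.046)*1000,"far",ray(f,(255,245),.046)*1000)
E
python3 -m creep '{"rows":[[-0.05,0,1,0,0,0,20],[-0.05,0,1.8,0,0,0,20],[-0.05,0,2.1,0,0,0,20],[-0.05,0,2.1,0,0,0,20],[-0.05,0,2.1,0,0,0,20]]}'
python3 -c "
from h import *
goal([.6006,.2145,.0655],np.radians(-1))"
```

```text
cup [543.78274384 215.79920082  91.        ] rim dia 49.06971969990698
pan y [536.54942419 130.69054529  46.        ] [539.3155438  301.12717416  46.        ] far [625.36644044 214.57543125  46.        ]
clock: 32.9
tcp_pos: [0.6023, 0.2137, 0.0711]
orientation: [0.027, 3.14, 0.001]
contact_force: [0.3, -1.0, -1.6]
grip_width: 0.0286
gripper_force: 50.0
from [0.6023 0.2137 0.0711] shift [0.07 0.03 0.22] turn [0.   0.01 0.  ]
```

```bash
python3 -m creep '{"rows":[[0.06,0.03,0.15,0,0,0,20],[0.06,0.03,0.22,0,0,0,20],[0.06,0.03,0.22,0,0,0,20]]}'
```

```text
clock: 33.28
tcp_pos: [0.6002, 0.2145, 0.0649]
orientation: [0.027, 3.141, 0.0]
contact_force: [-0.4, 0.3, -1.5]
grip_width: 0.0286
gripper_force: 50.1
```

```bash
python3 -m creep '{"rows":[[0,0,0.03,0,0,0,20],[0,0,0.03,0,0,0,34],[0,0,0.03,0,0,0,44],[0,0,0.03,0,0,0,52],[0,0,0.03,0,0,0,52],[0,0,-1,0,0,0,52],[0,0,-2.5,0,0,0,52],[0,0,-4.5,0,0,0,52],[0,0,-6.5,0,0,0,52],[0,0,-7,0,0,0,52]]}'
python3 -c "
from h import *
goal([.46,0,.33],0)"
```

```text
clock: 34.52
tcp_pos: [0.602, 0.2145, 0.2436]
orientation: [0.028, 3.136, 0.004]
contact_force: [-0.3, 1.2, -0.4]
grip_width: 0.0519
gripper_force: 0.0
from [0.602  0.2145 0.2436] shift [ 5.51 -8.67 -3.51] turn [ 0.02  0.04 -0.13]
```

Move clear and check everything from the wrist view.

```bash
python3 -m creep '{"rows":[[5.5,-8.6,-3.5,0,0,-0.13,52],[5.5,-8.6,-3.5,0,0,-0.13,52],[5.5,-8.6,-3.5,0,0,-0.13,52],[5.5,-8.6,-3.5,0,0,-0.13,52],[5.5,-8.6,-3.5,0,0,-0.13,52],[5.5,-8.6,-3.5,0,0,-0.13,52],[5.5,-8.6,-3.5,0,0,-0.13,52],[5.5,-8.6,-3.5,0,0,-0.13,52]]}'
python3 - <<'E'
from h import *
from bench import r,optics
import pickle
f=optics.grab_frame("wrist");t=optics.grab_frame("top");pickle.dump((f,t),open("w10.pkl","wb"))
T=t["color"];a=cv2.resize(T[130:240,275:385],(380,380),interpolation=cv2.INTER_CUBIC);b=cv2.resize(T[130:240,120:230],(380,380),interpolation=cv2.INTER_CUBIC)
c=cv2.resize(f["color"],(266,200));m=np.zeros((580,760,3),np.uint8);m[:380,:380]=b;m[:380,380:]=a;m[380:,:266]=c
cv2.imwrite("pics/fin.png",cv2.convertScaleAbs(m,alpha=1.6))
print(r.get_obs()["tcp_pos"])
u=.5760,-.2260;w=np.radians(10.9)
for n,X in(("narrow",[*u,.086]),("short",[u[0]-.055*np.sin(w),u[1]+.055*np.cos(w),.086]),("cup",[.5446,.215,.091]),("tall",[.6006,.2145,.106])):
    p=proj(t,X);o=(275,130,380) if X[1]<0 else (120,130,0);print(n,p.round(1),"mosaic",((p[0]-o[0])*380/110+o[2]).round(),((p[1]-130)*380/110).round())
E
```

```text
clock: 35.52
tcp_pos: [0.4594, 0.0032, 0.3266]
orientation: [0.005, -3.14, 0.002]
contact_force: [1.1, -0.3, 0.4]
grip_width: 0.0517
gripper_force: 0.0
[0.45930939 0.00266925 0.32676522]
narrow [327.5 176.9] mosaic 561.0 162.0
short [308.2 180. ] mosaic 495.0 173.0
cup [169.9 183.7] mosaic 172.0 185.0
tall [170. 163.] mosaic 173.0 114.0
```

View pics/fin.png

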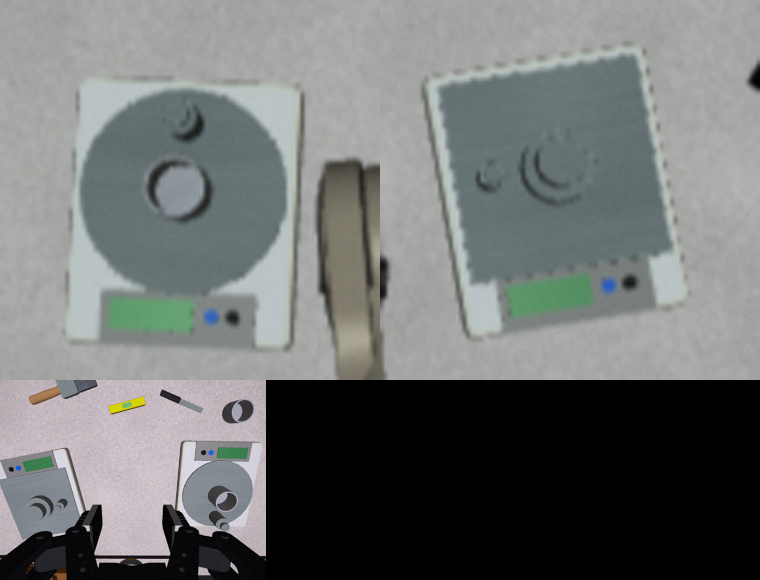

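The mosaic shows the cup rim at about (177,187) mid-pan with the tall weight behind it at (180,118). On the square pan the stack is at about (562,163), with the short weight to its left at (490,176). All are upright and match predictions within a few mm, so I'll hand in.

```bash
python3 -c "
from bench import r
print(r.hand_in())"
```

```text
the job is handed in; nothing more can be done
None
```

The job is handed in: both scales are loaded as asked, everything stands upright within a few mm of its target in the last pictures, the bowl and dish were never touched, and it took about 36 s of the 144 s; no verdict came back.

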